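# Hang a specimen plate and set the magnifier over it

### The arm

A 7-joint arm with a two-finger parallel gripper is mounted at the origin on the work surface. World frame = base frame: x ahead of the robot, y to its left, z up, the work surface at z = 0. Lengths are in m, angles in rad, forces in N, time in s.
With the tool pointing down it reaches from about 0.425 to 0.875 m from the base axis. Payload 4.7 kg.
Tool frame: the origin (TCP) lies on the centre line of the jaws, within the pads' length; the fingertips stand 22 mm ahead of it and the grasp point (between the pads) lies 3 mm ahead of it; z points along the fingers, y is the direction in which the jaws open and shut (so a half turn about z gives the same grasp; the last joint's range is limited). The gripper opens to 87 mm and grips with 3 to 60 N. Pads are 19 mm wide; open, the fingers measure 117 mm over their backs; the gripper's body (75 mm by 190 mm) begins 51 mm behind the grasp point.
Start: joints at [-1.233, 0.321, -0.07, 1.45, 0.023, 1.371, -0.057], TCP at [0.207, 0.616, 0.245] pointing down, gripper open.
Joint ranges: [-2.86, 2.86], [-0.3, 2.09], [-1.38, 1.24], [0.06, 2.45], [-1.56, 4.7], [0.09, 2.05], [-2.69, 2.69]. Speed limits (rad/s): [2.57, 2.57, 3.14, 3.14, 3.14, 3.14, 3.14].

### API

Orientations are given as a rotation vector (axis times angle).
In Python, from bench import ctrl, imaging, close_job, finder gives the robot as it stands. The module is installed in compiled form; this text tells all that it offers.
- The arm moves only by the shell command python3 -m jog 'ROWS' [FORCE]. ROWS is JSON, a list that holds one entry, the list of rows, each a list of 7 numbers: the shift along the tool's x, y, z in cm, then the turn, a rotation vector about the tool's x, y, z in degrees, then the finger opening in cm, from 0 to 8.7. In form: [[[dx, dy, dz, ax, ay, az, claw], ...]]. A call has 1 to 12 rows; each row shifts and turns the commanded pose from where the row before left it, along the tool's axes as they then stand; what a row does not reach is not made up. A row lasts 1/10 s, in which the tool goes at most 50 mm and 8.59 degrees, less where a joint would pass 70% of its speed; a pose out of reach is approached as far as the arm can. A call is refused whole if a number of a shift passes 5 or a number of a turn 8.59, either way. A call with a gripper value outside its range is refused whole. The fingers move at their own pace and stop on an object; FORCE is the grip in N (left out, the last holds). Time passes only in rows, so rows that do not move let the fingers close. It gives the time, the measured TCP pose, the force and the opening at its end, in the units of the state.
- ctrl.get_state(): the state, without advancing time (a new reading comes with each control period).
- imaging.get_image(name): name is "scene" or "top"; returns a dict with "frame" (420x560x3 uint8, red, green, blue), "intrinsics" (3x3 intrinsics, pixels), "k1" (the pictures are not rectified: a ray, as slopes to the right and down, at radius r is drawn at 1 + k1 r^2 times it, then the intrinsics apply), "pose" (4x4, takes a point from camera to world coordinates). Camera axes: x right, y down, z forward; pixel columns grow to the right and rows downward; lengths in m; the calibration is good to about 2 mm. A picture is of the moment at which its call begins. There is no depth.
- close_job(): hands the job in, once; it reports no verdict.
Trained networks look in the newest picture that a camera, given by its name, has taken for a name from the list of things; names that differ only in an ending like _2 or _b are one class to them, and where a whole thing is asked for, a point or a joint stands for the part that bears it (a point fixed in the world has none). Each returns a list of dicts, best first, with "conf" (0 to 1); they miss things now and then, are a little off and sometimes report something else, mostly with a low value. They report only what shows in the picture. A call takes as long as a camera call.
- finder.trace(label, camera): "region" (420x560 bool, what is visible of it) and "point" ([row, column] as shares, 0 to 1, of the picture: columns of its width, rows of its height, amid what is visible of it).
- finder.spot_point(label, camera): "point" ([row, column] as shares, 0 to 1, of the picture: columns of its width, rows of its height: a listed point, or the origin of a listed thing).
The state is a dict: "time": time; "joint_positions": joint angles; "qd": joint speeds; "joint_torque": joint torques, N m; "position": TCP position; "tool_rot": TCP orientation; "ft_force": force on the tool from outside, world axes, zero at the start; "torque": the same for the moment, N m; "grip_width": opening from 0.0 (shut) to 1.0 (fully open).
Only numpy, scipy, OpenCV 4.12 (cv2) and the standard library are available. Lean on these libraries where they do the work, as an engineer would, in place of code of your own. Each camera call takes 0.05 s, during which the arm holds its last target. There are 200 camera calls.

### The job

Take the blue specimen plate out of its rack and hang it on the screw of the white upright panel: pass the screw head through the wide part of the keyhole, then lower the plate in your grip (do not let it drop) until the screw is fully home at the top of the narrow slot, specimen side facing outwards. Then swing the magnifier arm by its red knob so that the lens stands centred in front of the round specimen, and let go of everything. Leave the slide box, the bottle and the beaker where they are.

Things in the scene. Friction and masses are not known exactly. Their poses are not given: they have to be found in the camera images.
- plate: Blue upright plate, 100 wide (y) x 160 tall (z) x 5 mm thick (x), about 0.22 kg. Origin: middle of lower edge, mid-thickness; z up, x out of the front. On the front: orange grip rib 12 mm wide (y), z 126 to 160, standing out to x = 47 mm; under it the keyhole; under that a steel ring, 52 mm diameter, round a violet specimen disc. Starts upright in the rack, lower edge 12 mm above the table.
- grip (a point): middle of the orange rib of the plate: 26 mm in front of the plate's mid-plane, 145 mm above its lower edge; a good place to grip from above across the 12 mm width (along plate y). Axes as the plate's.
- hole (a point): Centre (mid-thickness) of the wide part of the keyhole, which goes right through the plate: 86 mm above the lower edge. Wide part 26 x 26 mm (z 73 to 99, upper corners tapering in to the slot); above it the slot, 12 mm wide, ends at z = 118 mm. Axes as the plate's.
- slot (a point): where the screw's axis lies in the plate when it hangs fully home: mid-thickness, 114 mm above the lower edge, 28 mm above the centre of the wide hole
- specimen (a point): centre of the violet specimen disc's face, 7 mm in front of the plate's mid-plane, 45 mm above the lower edge
- stand: Fixed inspection stand. Origin on the table under the front face of its white upright panel (150 mm wide, 12 mm thick, top at 200 mm); x points out of the front face, y along it, z up. Grey foot 12 mm high, x -90 to 120, y -155 to 95 mm. The magnifier's post stands on it at x 75, y -120 mm.
- screw (a point): Dark screw standing straight out of the panel front, axis along stand x, 164 mm above the table. Shank 8 mm diameter; head 18 mm diameter, 5 mm thick, its underside 10 mm and its face 15 mm from the panel. This point is on the axis 7.5 mm out from the panel face.
- magnifier (a joint): swing angle of the black magnifier arm about the vertical post (rad). 0: the arm points straight out along stand x; pi/2: it points along stand y, parallel to the panel, with the lens in front of the hung specimen. Range -0.5 to 1.8, no stop or detent at pi/2; friction (0.12 N m) holds it wherever it is left.
- lens (a point): centre of the round lens (frame 81 mm over all, lens 6 mm thick, upright, seen face-on across the arm), 120 mm from the hinge axis, 95 mm above the table; frame top at 136 mm
- knob (a point): point for gripping on the red upright round knob above the lens: 20 mm diameter, from 169 to 209 mm above the table, this point on its axis at 191 mm, directly above the lens centre, 120 mm from the hinge axis
- hinge (a point): point on the vertical hinge axis of the magnifier, at the same height as the knob point
- rack: Fixed grey plate rack, foot 90 (x) x 150 (y) x 12 mm high on which the plate's lower edge rests. Two channels (7 mm gap, up to 70 mm above the table) hold the plate's side edges; the plate lifts straight up out of them. Origin under the foot's centre; x is the plate's front direction.
- slide_box: white slide box with grey band, 90 x 150 x 34 mm, a bystander; origin at the middle of its underside
- bottle: pink bottle with blue cap, 66 mm diameter, 160 mm tall, a bystander; origin at the middle of its underside
- beaker: glass beaker, 72 mm diameter, 90 mm tall, a bystander; origin at the middle of its underside

How it is judged:
By the outcome, as a careful person would: the job done as asked, in the order asked, and still so for the second after the job is handed in, with the robot touching nothing.
It also fails if it takes over 72 s, if anything falls off the work surface, if the arm or the gripper's body presses on something with over 40 N, if the wrist force passes 120 N, or if a joint passes its speed limit or range.

## Working session

There is one attempt and no reset: what is moved stays moved. The work goes in short steps, Python scripts to look and compute and a shell command to move; the robot and the scene stay as the last step left them, time stands still between calls to the robot, and variables do not carry over. Pictures are saved under pics/ and viewed, about 8 in all and at most 12, crops included, and the job is handed in when it is done.

```bash
mkdir -p pics; cat > h.py <<'E'
import numpy as np, cv2
from scipy.optimize import least_squares
from scipy.spatial.transform import Rotation as R
from bench import ctrl, imaging, finder
def shot(cam,save=None):
    im=imaging.get_image(cam)
    if save: cv2.imwrite('pics/'+save,im['frame'][:,:,::-1])
    return im
def ray(im,p):  # p share [row,col]
    K=np.array(im['intrinsics']);T=np.array(im['pose'])
    u=p[1]*560;v=p[0]*420
    x=cv2.undistortPoints(np.array([[[u,v]]],float),K,np.array([im['k1'],0,0,0,0.]))[0,0]
    d=T[:3,:3]@np.array([x[0],x[1],1]);return T[:3,3],d/np.linalg.norm(d)
def onz(im,p,z):
    o,d=ray(im,p);return o+d*(z-o[2])/d[2]
def tri(rs):
    A=sum(np.eye(3)-np.outer(d,d) for o,d in rs);b=sum((np.eye(3)-np.outer(d,d))@o for o,d in rs)
    x=np.linalg.solve(A,b);return x,[np.linalg.norm(np.cross(x-o,d)) for o,d in rs]
def proj(im,X):
    K=np.array(im['intrinsics']);T=np.array(im['pose']);X=np.atleast_2d(X)
    c=(X-T[:3,3])@T[:3,:3];s=c[:,:2]/c[:,2:];s=s*(1+im['k1']*(s**2).sum(1,keepdims=True))
    return s@K[:2,:2].T+K[:2,2]
E
cat > a.py <<'E'
from h import *
np.set_printoptions(precision=4,suppress=True)
ims={c:shot(c,c+'0.png') for c in('scene','top')}
for c in ims: print(c,ims[c]['pose'].tolist() if hasattr(ims[c]['pose'],'tolist') else ims[c]['pose'],ims[c]['k1'])
for n in ['plate','grip','hole','slot','specimen','stand','screw','lens','knob','hinge','rack','slide_box','bottle','beaker']:
    rs=[]
    for c in ims:
        r=finder.spot_point(n,c)[:2]
        print(n,c,[(np.round(np.array(q['point'])*[420,560],1).tolist(),round(q['conf'],2)) for q in r])
        if r: rs.append(ray(ims[c],r[0]['point']))
    if len(rs)==2: print('   ',*tri(rs))
s=ctrl.get_state();print(s)
E
python3 a.py
```

```text
scene [[-0.046621694530048115, 0.8557720524890418, -0.5152481070104377, 1.3442301960375884], [0.9988190111227815, 0.032875959719467336, -0.03577365360475168, 0.008456140662525447], [-0.013674816958763353, -0.5163074330776349, -0.8562941281650411, 1.3801005057987197], [0.0, 0.0, 0.0, 1.0]] -0.12600298009418898
top [[-0.003308816186387694, -0.9858470362951549, 0.16761465557493513, 0.3388092079986478], [-0.9999133756795083, 0.0053970769814310395, 0.01200469480108858, -0.034444575609112266], [-0.012739421990635007, -0.16756041474082103, -0.9857794959012024, 1.485497804915852], [0.0, 0.0, 0.0, 1.0]] -0.11790048362835337
plate scene [([200.9, 414.3], 0.62)]
plate top [([252.2, 154.7], 0.49), ([187.8, 306.5], 0.43)]
    [0.4574 0.3692 0.0114] [np.float64(0.0005544650751468323), np.float64(0.0005544650751467813)]
grip scene [([181.4, 424.7], 0.82)]
grip top [([240.7, 145.7], 0.74)]
    [0.4802 0.3642 0.1491] [np.float64(0.004994903763399795), np.float64(0.0049949037633997195)]
hole scene [([185.2, 418.8], 0.64)]
hole top [([250.7, 147.1], 0.79)]
    [0.4552 0.3679 0.0947] [np.float64(0.00152
[... 1950 characters left out ...]
4(0.0034315920926866524)]
beaker scene [([235.6, 168.6], 0.9)]
beaker top [([206.4, 385.9], 0.59)]
    [ 0.604  -0.3773  0.0036] [np.float64(0.0035122443721676733), np.float64(0.003512244372167651)]
{'time': 1.5, 'joint_positions': array([-1.2329,  0.321 , -0.0701,  1.4505,  0.0226,  1.3708, -0.0569]), 'qd': array([-0.0002,  0.0008, -0.0014,  0.0007, -0.0016, -0.0009,  0.0002]), 'joint_torque': array([ -0.0001, -49.1102,  -0.4031, -31.2764,  -0.0637,   0.0337,
         0.    ]), 'position': array([0.2068, 0.6162, 0.2446]), 'tool_rot': array([0.5064, 3.1005, 0.0001]), 'ft_force': array([-0.3126, -0.6058, -0.2142]), 'torque': array([-0.0087,  0.0429, -0.0411]), 'grip_width': 1.004678436569055}
```

```bash
python3 -c "
import cv2
a=cv2.imread('pics/scene0.png')[150:290,130:470];b=cv2.imread('pics/top0.png')[150:290,110:450]
cv2.imwrite('pics/v1.png',cv2.resize(cv2.vconcat([a,b]),None,fx=2.1,fy=2.1,interpolation=cv2.INTER_CUBIC))"
```

```text
(no output)
```

View pics/v1.png

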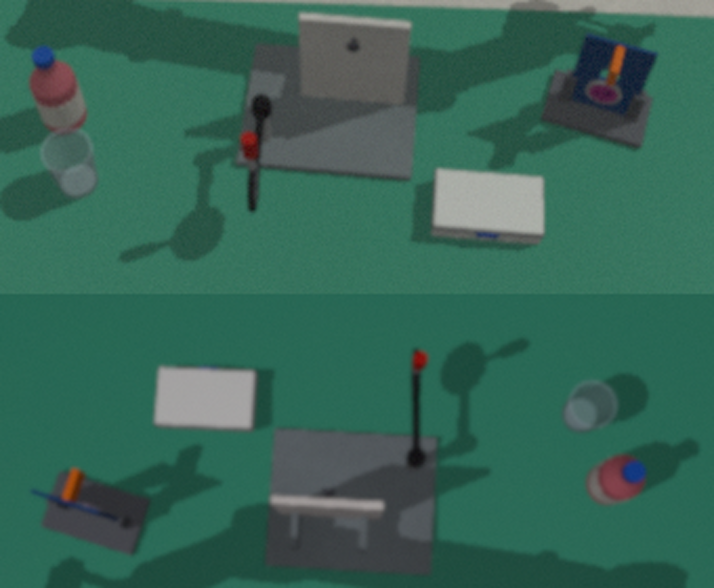

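```bash
cat > fit.py <<'E'
from h import *
from scipy.optimize import minimize
def box(x0,x1,y0,y1,z0,z1): return np.array([[x,y,z] for x in(x0,x1) for y in(y0,y1) for z in(z0,z1)],float)/1000
PLATE=[box(-2.5,2.5,-50,50,0,160),box(2.5,47,-6,6,126,160)]
RIB=PLATE[1:]
PANEL=[box(-12,0,-75,75,12,200)]
STAND=[box(-90,120,-155,95,0,12)]+PANEL
def sil(im,parts,x,y,z,psi,S=6):
    m=np.zeros((420*S,560*S),np.uint8);c,s=np.cos(psi),np.sin(psi)
    for P in parts:
        W=P@np.array([[c,s,0],[-s,c,0],[0,0,1]])+[x,y,z]
        h=cv2.convexHull(((proj(im,W)+.5)*S).astype(np.float32))
        cv2.fillConvexPoly(m,np.round(h).astype(np.int32),1)
    return cv2.resize(m.astype(np.float32),(560,420),interpolation=cv2.INTER_AREA)
def fit(views,parts,x0,z):  # views: list of (im,mask)
    def f(p):
        return sum(np.abs(cv2.GaussianBlur(sil(im,parts,p[0],p[1],z,p[2])-mk.astype(np.float32),(0,0),.8)).sum()/mk.sum() for im,mk in views)
    best=None
    for a in(-.15,0,.15):
        r=minimize(f,[x0[0],x0[1],x0[2]+a],method='Nelder-Mead',options=dict(initial_simplex=np.array([x0]*4)+[[0,0,a],[.01,0,a],[0,.01,a],[0,0,a+.1]],xatol=2e-4,fatol=1e-4,maxiter=120))
        if best is None or r.fun<best.fun: best=r
    return best.x,best.fun
def hsv(im): return cv2.cvtColor(im['frame'],cv2.COLOR_RGB2HSV)
E
cat > b.py <<'E'
from fit import *
np.set_printoptions(precision=4,suppress=True)
ims={c:shot(c) for c in('scene','top')}
V={}
for n in('plate','stand','rack','magnifier'):
    V[n]=[]
    for c in ims:
        t=finder.trace(n,c)
        print(n,c,[(round(q['conf'],2),int(q['region'].sum()),[round(a*b) for a,b in zip(q['point'],(420,560))]) for q in t[:3]])
        if t: V[n].append((ims[c],t[0]['region']))
np.save('V.npy',V,allow_pickle=True)
for vs in (V['plate'],V['plate'][:1],V['plate'][1:]): print('plate',fit(vs,PLATE,[.455,.368,-.25],.012))
for vs in (V['stand'],V['stand'][:1],V['stand'][1:]): print('stand',fit(vs,STAND,[.455,.01,0],0))
RACK=[box(-45,45,-75,75,0,12)]
h=hsv(ims['scene'])
for c in ims:
    H=hsv(ims[c]); o=(H[:,:,0]>5)&(H[:,:,0]<20)&(H[:,:,1]>150)&(H[:,:,2]>120)
    print(c,'orange',o.sum(),np.argwhere(o).mean(0))
print('screw',[onz(ims[c],finder.spot_point('screw',c)[0]['point'],.164) for c in ims])
print('knob',[onz(ims[c],finder.spot_point('knob',c)[0]['point'],.191) for c in ims])
print('hinge',[onz(ims[c],np.array(p)/[420,560],.191) for c,p in (('scene',(200.5,254.3)),('top',(221.9,308)))])
E
python3 b.py
```

```text
plate scene [(0.87, 1102, [185, 420])]
plate top [(0.75, 201, [242, 148])]
stand scene []
stand top [(0.92, 5199, [250, 277])]
rack scene [(0.74, 824, [206, 412])]
rack top [(0.95, 1056, [258, 160]), (0.59, 5271, [249, 275]), (0.21, 254, [198, 309])]
magnifier scene [(0.57, 366, [223, 252]), (0.25, 1150, [183, 421])]
magnifier top [(0.52, 228, [207, 309])]
plate (array([ 0.4562,  0.3689, -0.3261]), np.float64(0.4463451431756216))
plate (array([ 0.457 ,  0.3699, -0.2806]), np.float64(0.08255419584021595))
plate (array([ 0.4556,  0.369 , -0.318 ]), np.float64(0.3510064651717001))
stand (array([ 0.4579,  0.0047, -0.0599]), np.float64(0.057112904919365506))
stand (array([ 0.4579,  0.0047, -0.0599]), np.float64(0.057112904919365506))
stand (array([ 0.455,  0.01 , -0.15 ]), np.float64(0.0))
scene orange 51 [178.0784 423.6078]
top orange 53 [240.3774 143.0566]
screw [array([0.4647, 0.0112, 0.164 ]), array([0.4608, 0.0217, 0.164 ])]Traceback (most recent call last):
  File "b.py", line 20, in <module>
    print('knob',[onz(ims[c],finder.spot_point('knob',c)[0]['point'],.191) for c in ims])
                             ~~~~~~~~~~~~~~~~~~~~~~~~~~~^^^
IndexError: list index out of range
```

```bash
cat > c.py <<'E'
from fit import *
np.set_printoptions(precision=4,suppress=True)
ims={c:shot(c) for c in('scene','top')}
vs=[];pv=[]
for c in ims:
    H=hsv(ims[c]).astype(int);g=(H[:,:,1]<70)&(H[:,:,2]>40)
    sl=(slice(155,240),slice(235,340)) if c=='scene' else (slice(200,300),slice(225,330))
    m=np.zeros((420,560),np.uint8);m[sl]=g[sl]
    m=cv2.morphologyEx(m,cv2.MORPH_CLOSE,np.ones((5,5)));n,l,st,_=cv2.connectedComponentsWithStats(m)
    m=(l==1+st[1:,4].argmax());
    print(c,m.sum(),'box',np.argwhere(m).min(0),np.argwhere(m).max(0)); vs.append((ims[c],m))
    w=np.zeros((420,560),bool);w[sl]=(g&(H[:,:,2]>120))[sl];print('white',w.sum());pv.append((ims[c],w))
R1=[fit(v,STAND,[.458,.005,-.05],0) for v in (vs,vs[:1],vs[1:])];print(*R1,sep='\n')
print('panel scene',fit(pv[:1],PANEL,[.458,.005,-.05],0))
V=np.load('V.npy',allow_pickle=True).item()
print('rack top',fit(V['rack'][1:],[box(-45,45,-75,75,0,12),box(-8,8,-57,57,0,70)],[.456,.369,-.3],0))
p=R1[0][0]
out=[]
for i,c in enumerate(ims):
    a=cv2.resize(ims[c]['frame'][:,:,::-1],None,fx=4,fy=4,interpolation=cv2.INTER_CUBIC)
    for parts,q,z,col in((STAND,p,0,(0,255,255)),(PLATE,[.4565,.3695,-.3],.012,(0,255,0))):
        for P in parts:
            co,s=np.cos(q[2]),np.sin(q[2]);W=P@np.array([[co,s,0],[-s,co,0],[0,0,1]])+[q[0],q[1],z]
            X=((proj(ims[c],W)+.5)*4).astype(int)
            for i1,j1 in((0,1),(2,3),(4,5),(6,7),(0,2),(1,3),(4,6),(5,7),(0,4),(1,5),(2,6),(3,7)): cv2.line(a,X[i1].tolist(),X[j1].tolist(),col,1)
    if c=='scene': out+=[a[600:960,940:1380],a[640:1000-0,1520:1880]]
    else: out+=[a[820:1180,890:1330],a[840:1200,440:800]]
cv2.imwrite('pics/v2.png',cv2.vconcat([cv2.hconcat(out[:2]),cv2.hconcat(out[2:])])[:,:800])
E
python3 c.py
```

```text
scene 5529 box [156 242] [239 329]
white 252
top 5047 box [214 237] [282 317]
white 299
(array([ 0.4574,  0.0064, -0.0597]), np.float64(0.08315584445528625))
(array([ 0.4573,  0.0072, -0.0593]), np.float64(0.0526807029201144))
(array([ 0.4576,  0.006 , -0.0645]), np.float64(0.026003637100319495))
panel scene (array([ 0.2976, -0.0237,  1.6103]), np.float64(2.0978650289868552))
rack top (array([ 0.4534,  0.3707, -0.2938]), np.float64(0.2450754570238518))
```

View pics/v2.png

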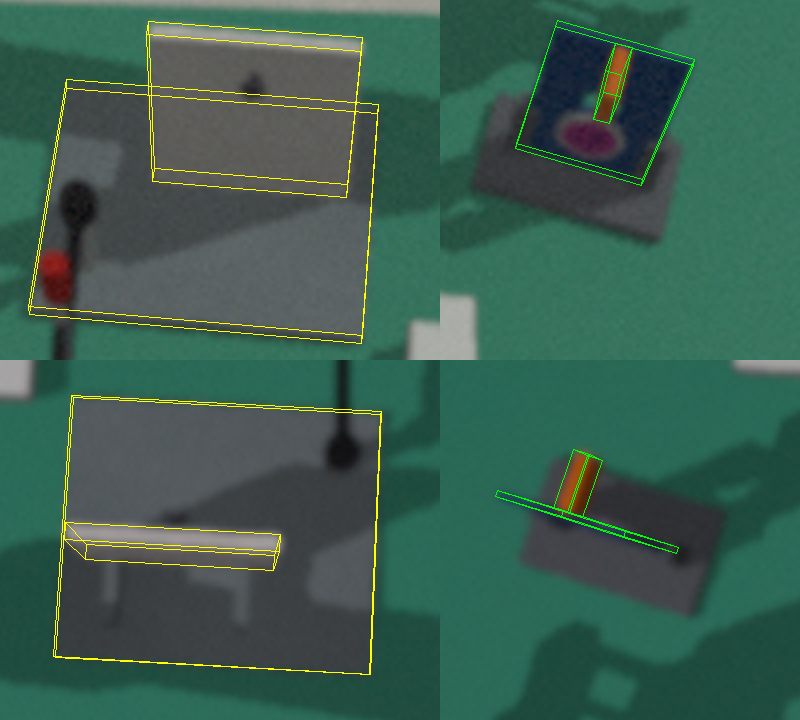

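```bash
cat > plan.py <<'E'
# usage: plan.py x y z yaw_of_tool_y_deg  -> shift in tool axes (cm) and turns (deg) for measured pose
import sys;from h import *
np.set_printoptions(precision=3,suppress=True)
t=np.array(sys.argv[1:4],float);yd=np.radians(float(sys.argv[4]))
s=ctrl.get_state();M=R.from_rotvec(s['tool_rot']).as_matrix()
y=np.array([np.cos(yd),np.sin(yd),0]);z=np.array([0,0,-1.]);G=np.column_stack([np.cross(y,z),y,z])
print('t',s['time'],'pos',s['position'],'F',s['ft_force'],'w',round(s['grip_width']*8.7,2))
print('shift cm',M.T@(t-s['position'])*100,'then turn deg',np.degrees(R.from_matrix(M.T@G).as_rotvec()))
print('turn first: shift cm',G.T@(t-s['position'])*100)
E
python3 plan.py .4813 .3618 .22 72.8
python3 -m jog '[[[-3.79,-1.71,0,0,0,0,6],[-3.79,-1.71,0,0,0,0,6],[-3.79,-1.71,0,0,0,0,6],[-3.79,-1.71,0,0,0,0,6],[-3.79,-1.71,0,0,0,0,6],[-3.79,-1.71,0,0,0,0,6],[-3.79,-1.71,0,0,0,0,6],[-3.79,-1.71,0,0,0,0,6],[-3.79,-1.71,0,0,0,-1.4,6],[0,0,0,0,0,0,6],[0,0,0,0,0,0,6],[0,0,0,0,0,0,6]]]' 20
python3 plan.py .4813 .3618 .22 72.8
```

```text
t 2.3 pos [0.207 0.616 0.245] F [ 1.138  0.075 -0.236] w 8.71
shift cm [-34.113 -15.389   2.46 ] then turn deg [ 0.005  0.003 -1.352]
turn first: shift cm [-33.741 -16.19    2.46 ]
time: 3.5
position: [0.4802, 0.3631, 0.2446]
tool_rot: [-0.466, -3.106, -0.001]
ft_force: [0.0, 0.2, 0.5]
grip_width: 0.688
t 3.5 pos [0.48  0.363 0.245] F [0.048 0.215 0.542] w 5.98
shift cm [-0.148 -0.092  2.455] then turn deg [ 0.033 -0.051  0.147]
turn first: shift cm [-0.146 -0.09   2.455]
```

```bash
python3 -m jog '[[[-0.15,-0.1,0,0,0,0,6],[0,0,1.5,0,0,0,6],[0,0,1.5,0,0,0,6],[0,0,1.5,0,0,0,6],[0,0,1.5,0,0,0,5],[0,0,1.3,0,0,0,4],[0,0,1.2,0,0,0,3],[0,0,0,0,0,0,3],[0,0,0,0,0,0,3]]]' 20
cat > d.py <<'E'
import sys;from h import *
n=sys.argv[1];y0,x0,y1,x1=map(int,sys.argv[2:6]);Y0,X0,Y1,X1=map(int,sys.argv[6:10])
o=[]
for c,(a,b,d,e) in(('scene',(y0,x0,y1,x1)),('top',(Y0,X0,Y1,X1))):
    f=shot(c,f'{n}_{c}.png')['frame'][a:d,b:e,::-1];o.append(cv2.resize(f,(400,int(400*f.shape[0]/f.shape[1])),interpolation=cv2.INTER_CUBIC))
h=min(q.shape[0] for q in o);cv2.imwrite(f'pics/{n}.png',cv2.hconcat([q[:h] for q in o]))
E
python3 d.py v3 130 370 220 470 200 100 290 200
```

```text
time: 4.4
position: [0.4825, 0.3604, 0.1595]
tool_rot: [0.469, 3.106, -0.0]
ft_force: [0.2, -0.1, -0.3]
grip_width: 0.37
```

View pics/v3.png

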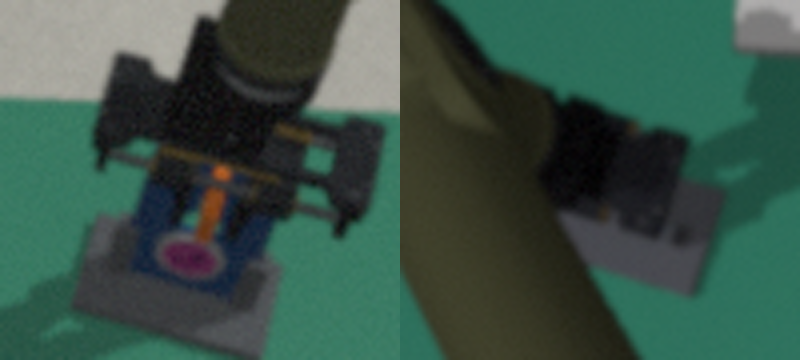

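```bash
python3 -m jog '[[[0,0,0,0,0,0,2],[0,0,0,0,0,0,1.4],[0,0,0,0,0,0,1.2],[0,0,0,0,0,0,0.8],[0,0,0,0,0,0,0.4],[0,0,0,0,0,0,0.4],[0,0,0,0,0,0,0.4],[0,0,0,0,0,0,0.4]]]' 35
python3 plan.py .4813 .3618 .16 72.8
```

```text
time: 5.3
position: [0.4825, 0.3606, 0.1598]
tool_rot: [0.468, 3.106, 0.001]
ft_force: [-0.0, 0.6, 0.9]
grip_width: 0.135
t 5.3 pos [0.483 0.361 0.16 ] F [-0.035  0.576  0.882] w 1.17
shift cm [ 0.152  0.078 -0.021] then turn deg [0.033 0.016 0.052]
turn first: shift cm [ 0.152  0.078 -0.021]
```

```bash
python3 -m jog '[[[0,0,-0.5,0,0,0,0.4],[0,0,-1,0,0,0,0.4],[0,0,-1,0,0,0,0.4],[0,0,-1,0,0,0,0.4],[0,0,-1,0,0,0,0.4],[0,0,-1,0,0,0,0.4],[0,0,-1,0,0,0,0.4],[0,0,-1,0,0,0,0.4],[0,0,-1,0,0,0,0.4],[0,0,-0.5,0,0,0,0.4],[0,0,0,0,0,0,0.4],[0,0,0,0,0,0,0.4]]]'
cat > e.py <<'E'
# plate pose in the hand from one silhouette fit per camera (z free via trial)
import sys;from fit import *
np.set_printoptions(precision=4,suppress=True)
s=ctrl.get_state();print('t',s['time'],s['position'],s['ft_force'],s['grip_width']*8.7)
E
python3 e.py; python3 d.py v4 110 360 230 480 200 60 320 180
python3 - <<'E'
from h import *
for n in ('hole','slot','specimen','plate'):
  for c in('scene','top'):
    print(n,c,[(np.round(np.array(q['point'])*[420,560],1).tolist(),round(q['conf'],2)) for q in finder.spot_point(n,c)[:1]])
E
```

```text
time: 6.5
position: [0.4823, 0.3603, 0.2493]
tool_rot: [-0.468, -3.106, 0.0]
ft_force: [-0.8, 0.1, -2.0]
grip_width: 0.135
t 6.5 [0.4823 0.3603 0.2493] [-0.8189  0.0681 -2.0429] 1.177138288614177
hole scene [([169.0, 428.5], 0.9)]
hole top []
slot scene [([160.4, 425.6], 0.61)]
slot top [([255.5, 157.4], 0.66)]
specimen scene [([176.4, 419.7], 0.7)]
specimen top [([252.9, 268.0], 0.62)]
plate scene [([184.7, 418.7], 0.9)]
plate top [([237.6, 395.9], 0.57)]
```

View pics/v4.png

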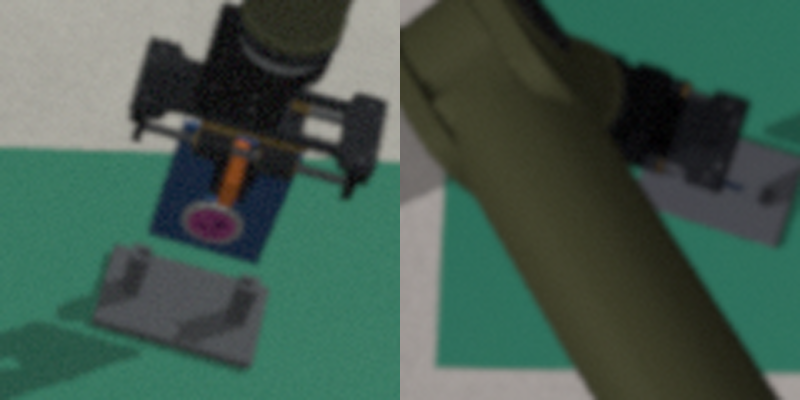

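```bash
python3 -m jog '[[[0,0,0,0,0,-2,0.4],[0,0,0,0,0,-4,0.4],[0,0,0,0,0,-4,0.4],[0,0,0,0,0,-2.7,0.4],[0,0,0,0,0,-1,0.4],[0,0,0,0,0,0,0.4],[0,0,0,0,0,0,0.4]]]'
python3 plan.py .5447 .0012 .2258 86.56
```

```text
time: 7.7
position: [0.4824, 0.3604, 0.2496]
tool_rot: [0.096, 3.14, 0.0]
ft_force: [0.5, -0.1, -2.0]
grip_width: 0.135
t 7.7 pos [0.482 0.36  0.25 ] F [ 0.459 -0.135 -2.023] w 1.17
shift cm [ -8.41  -35.472   2.377] then turn deg [ 0.004  0.005 -0.059]
turn first: shift cm [ -8.373 -35.48    2.379]
```

```bash
python3 -m jog '[[[-0.5,-1.5,0,0,0,0,0.4],[-0.8,-3,0,0,0,0,0.4],[-0.8,-4,0,0,0,0,0.4],[-1,-4,0,0,0,0,0.4],[-1,-4,0,0,0,0,0.4],[-1,-4,0,0,0,0,0.4],[-0.8,-4,0,0,0,0,0.4],[-0.8,-4,0,0,0,0,0.4],[-0.8,-3.5,0,0,0,0,0.4],[-0.5,-2.5,0.4,0,0,0,0.4],[-0.4,-1,1,0,0,0,0.4],[0,0,1,0,0,0,0.4]]]'
python3 -m jog '[[[0,0,0,0,0,0,0.4],[0,0,0,0,0,0,0.4],[0,0,0,0,0,0,0.4]]]'
python3 plan.py .5447 .0012 .2258 86.56
python3 d.py v5 120 220 260 360 180 195 320 335
python3 - <<'E'
from h import *
for n in ('hole','slot','specimen','plate','screw'):
  for c in('scene','top'):
    print(n,c,[(np.round(np.array(q['point'])*[420,560],1).tolist(),round(q['conf'],2)) for q in finder.spot_point(n,c)[:1]])
E
```

```text
time: 8.9
position: [0.545, -0.0011, 0.225]
tool_rot: [0.101, 3.139, -0.0]
ft_force: [-1.1, 0.4, -1.8]
grip_width: 0.133
time: 9.2
position: [0.5449, 0.0028, 0.2257]
tool_rot: [0.09, 3.14, 0.001]
ft_force: [0.9, 0.5, -2.0]
grip_width: 0.134
t 9.2 pos [0.545 0.003 0.226] F [ 0.853  0.487 -1.96 ] w 1.17
shift cm [ 0.013 -0.156 -0.015] then turn deg [0.027 0.005 0.145]
turn first: shift cm [ 0.013 -0.156 -0.015]
hole scene [([184.2, 296.9], 0.8)]
hole top []
slot scene [([181.7, 296.6], 0.69)]
slot top []
specimen scene [([194.2, 294.0], 0.98)]
specimen top []
plate scene [([200.7, 296.6], 0.8)]
plate top []
screw scene []
screw top []
```

View pics/v5.png

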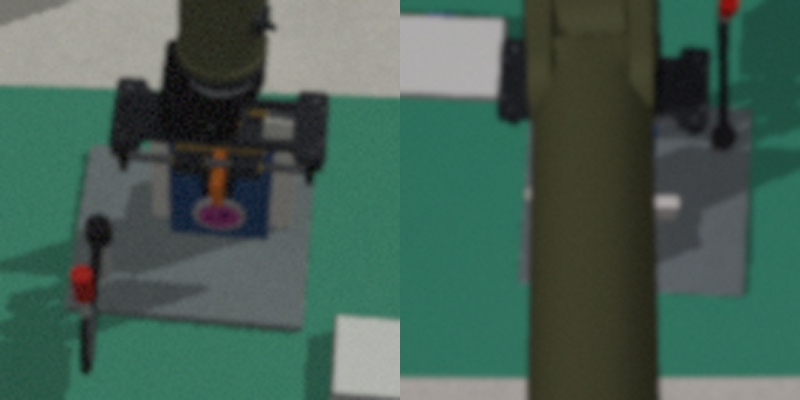

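```bash
cat > f.py <<'E'
from fit import *
np.set_printoptions(precision=4,suppress=True)
im=shot('scene');f=np.mean([im['frame'].astype(float)]+[shot('scene')['frame'] for _ in range(5)],0)
f0=cv2.imread('pics/scene0.png')[:,:,::-1].astype(float)
def cen(w,sl):
    w=np.clip(w[sl],0,None);r,c=np.mgrid[sl];return np.array([(c*w).sum(),(r*w).sum()])/w.sum()
g=f0[160:180,285:312].mean(2);print('screw px',cen(np.where(f0.mean(2)<75,80-f0.mean(2),0),(slice(163,180),slice(288,308))), 'exp',proj(im,[.4574+.0125,.0064-.0008,.164])[0])
vi=lambda a:np.where((a[:,:,0]-a[:,:,1]>35)&(a[:,:,2]-a[:,:,1]>15),a[:,:,0]-a[:,:,1],0)
p0=cen(vi(f0),(slice(170,215),slice(395,440)));p=cen(vi(f),(slice(180,210),slice(275,320)))
print('violet rack',p0,onz(im,p0[::-1]/[420,560],.057),'exp',.4565+.007*np.cos(.3),.3695-.007*np.sin(.3))
s=ctrl.get_state();P=s['position'];zl=P[2]-.1478+.045
print('violet now',p,onz(im,p[::-1]/[420,560],zl),'TCP',P)
# straight blue edges at rows: left/right plate edge tilt & panel edges
bl=((f[:,:,2]-f[:,:,0]>20)&(f[:,:,1]<90)).astype(np.uint8);m=np.zeros_like(bl);m[172:205,270:320]=bl[172:205,270:320]
for r in range(176,202,4):
    c=np.where(m[r])[0];print(r,(c.min(),c.max()) if len(c) else None,end=' ')
E
python3 f.py
```

```text
screw px [297.7765 171.5439] exp [297.3354 171.4423]
violet rack [416.9097 194.0014] [0.4618 0.3679 0.057 ] exp 0.46318735542387923 0.3674313585533706
violet now [295.5146 195.0735] [0.523  0.0026 0.1228] TCP [0.5448 0.001  0.2256]
176 (np.int64(313), np.int64(313)) 180 (np.int64(280), np.int64(312)) 184 (np.int64(279), np.int64(313)) 188 (np.int64(280), np.int64(312)) 192 (np.int64(279), np.int64(312)) 196 (np.int64(279), np.int64(312)) 200 (np.int64(280), np.int64(312))
```

```bash
python3 -m jog '[[[0,0.08,0,0,0,0,0.4],[0.5,0,0,0,0,0,0.4],[1,0,0,0,0,0,0.4],[1,0,0,0,0,0,0.4],[0.7,0,0,0,0,0,0.4],[0.3,0,0,0,0,0,0.4],[0,0,0,0,0,0,0.4],[0,0,0,0,0,0,0.4],[0,0,0,0,0,0,0.4],[0,0,0,0,0,0,0.4]]]'
python3 plan.py .4898 .0051 .2258 86.56
```

```text
time: 11.1
position: [0.5102, 0.0039, 0.2255]
tool_rot: [0.095, 3.14, -0.0]
ft_force: [-0.6, 0.3, -2.7]
grip_width: 0.136
t 11.1 pos [0.51  0.004 0.226] F [-0.629  0.341 -2.673] w 1.18
shift cm [ 2.045  0.001 -0.028] then turn deg [-0.009  0.006 -0.015]
turn first: shift cm [ 2.045  0.001 -0.027]
```

```bash
python3 -m jog '[[[0.3,0,0,0,0,0,0.4],[0.3,0,0,0,0,0,0.4],[0.3,0,0,0,0,0,0.4],[0.2,0,0,0,0,0,0.4],[0.2,0,0,0,0,0,0.4],[0.2,0,0,0,0,0,0.4],[0,0,0,0,0,0,0.4],[0,0,0,0,0,0,0.4]]]'
python3 plan.py .4898 .0051 .2258 86.56
```

```text
time: 11.9
position: [0.495, 0.0048, 0.2256]
tool_rot: [0.095, 3.14, 0.0]
ft_force: [0.3, 0.1, -2.7]
grip_width: 0.133
t 11.9 pos [0.495 0.005 0.226] F [ 0.275  0.065 -2.656] w 1.16
shift cm [ 0.523 -0.004 -0.019] then turn deg [ 0.009  0.013 -0.01 ]
turn first: shift cm [ 0.523 -0.004 -0.019]
```

```bash
python3 -m jog '[[[0.15,0,0,0,0,0,0.4],[0.15,0,0,0,0,0,0.4],[0.1,0,0,0,0,0,0.4],[0.1,0,0,0,0,0,0.4],[0,0,0,0,0,0,0.4],[0,0,0,0,0,0,0.4]]]';python3 -m jog '[[[0.1,0,0,0,0,0,0.4],[0,0,0,0,0,0,0.4],[0,0,0,0,0,0,0.4]]]';python3 -m jog '[[[0.1,0,0,0,0,0,0.4],[0,0,0,0,0,0,0.4],[0,0,0,0,0,0,0.4]]]'
```

```text
time: 12.5
position: [0.4903, 0.0051, 0.2257]
tool_rot: [0.095, 3.139, 0.0]
ft_force: [0.9, -0.2, -2.9]
grip_width: 0.139
time: 12.8
position: [0.4896, 0.0051, 0.2258]
tool_rot: [0.095, 3.139, 0.0]
ft_force: [2.7, -0.2, -3.1]
grip_width: 0.134
time: 13.1
position: [0.4885, 0.0052, 0.226]
tool_rot: [0.095, 3.139, 0.0]
ft_force: [3.5, -0.0, -0.7]
grip_width: 0.138
```

```bash
python3 -m jog '[[[-0.2,0,0,0,0,0,0.4],[0,0,0,0,0,0,0.4],[0,0,0.2,0,0,0,0.4],[0,0,0.2,0,0,0,0.4],[0,0,0.2,0,0,0,0.4],[0,0,0.2,0,0,0,0.4],[0,0,0,0,0,0,0.4]]]';python3 -m jog '[[[0,0,0.2,0,0,0,0.4],[0,0,0.2,0,0,0,0.4],[0,0,0.2,0,0,0,0.4],[0,0,0,0,0,0,0.4],[0,0,0,0,0,0,0.4]]]'
```

```text
time: 13.8
position: [0.4896, 0.0051, 0.217]
tool_rot: [-0.095, -3.139, 0.0]
ft_force: [-0.3, 0.6, -2.1]
grip_width: 0.133
time: 14.3
position: [0.4899, 0.0051, 0.2115]
tool_rot: [-0.094, -3.14, -0.0]
ft_force: [0.4, -0.1, -2.1]
grip_width: 0.143
```

```bash
python3 -m jog '[[[0,0,0.2,0,0,0,0.4],[0,0,0.2,0,0,0,0.4],[0,0,0,0,0,0,0.4],[0,0,0,0,0,0,0.4]]]';python3 -m jog '[[[0,0,0.2,0,0,0,0.4],[0,0,0.2,0,0,0,0.4],[0,0,0,0,0,0,0.4],[0,0,0,0,0,0,0.4]]]';python3 -m jog '[[[0,0,0.15,0,0,0,0.4],[0,0,0.15,0,0,0,0.4],[0,0,0,0,0,0,0.4],[0,0,0,0,0,0,0.4]]]'
```

```text
time: 14.7
position: [0.4899, 0.0051, 0.2075]
tool_rot: [-0.095, -3.14, -0.0]
ft_force: [0.1, -0.5, -2.5]
grip_width: 0.134
time: 15.1
position: [0.4899, 0.0051, 0.2035]
tool_rot: [-0.095, -3.14, 0.0]
ft_force: [-0.1, -0.5, -2.3]
grip_width: 0.132
time: 15.5
position: [0.49, 0.0051, 0.2005]
tool_rot: [-0.095, -3.14, -0.0]
ft_force: [0.9, 0.0, -2.5]
grip_width: 0.132
```

```bash
python3 -m jog '[[[0,0,0.1,0,0,0,0.4],[0,0,0,0,0,0,0.4],[0,0,0,0,0,0,0.4]]]';python3 -m jog '[[[0,0,0.1,0,0,0,0.4],[0,0,0,0,0,0,0.4],[0,0,0,0,0,0,0.4]]]';python3 -m jog '[[[0,0,0.1,0,0,0,0.4],[0,0,0,0,0,0,0.4],[0,0,0,0,0,0,0.4]]]';python3 -m jog '[[[0,0,0.1,0,0,0,0.4],[0,0,0,0,0,0,0.4],[0,0,0,0,0,0,0.4]]]'
```

```text
time: 15.8
position: [0.49, 0.0051, 0.1995]
tool_rot: [0.095, 3.14, 0.0]
ft_force: [0.1, -0.0, -1.4]
grip_width: 0.137
time: 16.1
position: [0.49, 0.0051, 0.1985]
tool_rot: [-0.095, -3.14, -0.0]
ft_force: [0.6, 0.1, -1.8]
grip_width: 0.136
time: 16.4
position: [0.4901, 0.0051, 0.1978]
tool_rot: [0.095, 3.14, 0.0]
ft_force: [0.2, -0.2, -0.8]
grip_width: 0.134
time: 16.7
position: [0.4903, 0.0051, 0.1974]
tool_rot: [0.095, 3.139, 0.001]
ft_force: [-2.3, -0.3, 5.1]
grip_width: 0.137
```

```bash
python3 -m jog '[[[0,0,-0.05,0,0,0,0.4],[0,0,0,0,0,0,1.3],[0,0,0,0,0,0,1.5],[0,0,0,0,0,0,2],[0,0,0,0,0,0,3],[0,0,0,0,0,0,4],[0,0,0,0,0,0,4],[0,0,0,0,0,0,4],[0,0,0,0,0,0,4]]]' 10
python3 -m jog '[[[0,0,-1,0,0,0,4],[0,0,-2,0,0,0,4],[0,0,-2,0,0,0,4],[0,0,-2,0,0,0,4],[0,0,-2,0,0,0,4],[-1,0,0,0,0,0,4],[-3,-1,0,0,0,0,4],[-4,-2,0,0,0,0,4],[-3.5,-2.7,0,0,0,0,4],[0,0,0,0,0,0,4],[0,0,0,0,0,0,4]]]'
python3 d.py v6 130 230 240 340 180 230 290 340
python3 - <<'E'
from h import *
ims={c:shot(c) for c in('scene','top')}
for n,z in (('specimen',.095),('plate',.05),('knob',.191),('hinge',.191),('lens',.095)):
  for c in ims:
    print(n,c,[(np.round(np.array(q['point'])*[420,560],1).tolist(),round(q['conf'],2),onz(ims[c],q['point'],z).round(4)) for q in finder.spot_point(n,c)[:2]])
E
```

```text
time: 17.6
position: [0.49, 0.0051, 0.1971]
tool_rot: [0.095, 3.14, 0.0]
ft_force: [0.5, 0.2, 0.0]
grip_width: 0.456
time: 18.7
position: [0.6016, -0.0597, 0.2855]
tool_rot: [-0.098, -3.138, 0.002]
ft_force: [0.1, 0.7, -0.1]
grip_width: 0.46
specimen scene [([185.3, 294.3], 0.67, array([ 0.4707, -0.0022,  0.095 ]))]
specimen top []
plate scene [([191.6, 296.1], 0.64, array([0.4629, 0.0037, 0.05  ]))]
plate top []
knob scene [([219.8, 248.0], 0.72, array([ 0.6495, -0.119 ,  0.191 ])), ([176.0, 298.9], 0.6, array([0.5045, 0.0103, 0.191 ]))]
knob top []
hinge scene []
hinge top [([222.7, 313.3], 0.53, array([ 0.5252, -0.129 ,  0.191 ]))]
lens scene []
lens top []
```

View pics/v6.png

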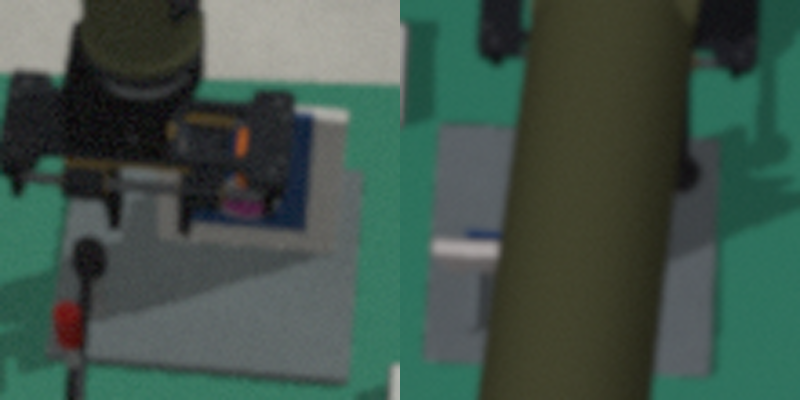

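```bash
cat > g.py <<'E'
from h import *
import sys
np.set_printoptions(precision=4,suppress=True)
st=np.array([.4574,.0064]);psi=-.06;hz=st+np.array([[np.cos(psi),-np.sin(psi)],[np.sin(psi),np.cos(psi)]])@[.075,-.12]
print('hinge',hz,'target knob',hz+.12*np.array([-np.sin(psi),np.cos(psi)]))
for c in('scene','top'):
    im=shot(c);f=im['frame'].astype(float) if len(sys.argv)<2 else cv2.imread(f'pics/{c}{sys.argv[1]}.png')[:,:,::-1].astype(float)
    w=np.where((f[:,:,0]-f[:,:,1]>60)&(f[:,:,0]-f[:,:,2]>60)&(f[:,:,1]<.45*f[:,:,0]),f[:,:,0]-f[:,:,1],0);w[:,:230]=0;w[:,330:]=0;w[:160]=0;w[250:]=0
    if w.sum()==0: print(c,'none');continue
    r,cc=np.mgrid[:420,:560];p=np.array([(r*w).sum(),(cc*w).sum()])/w.sum()
    k=onz(im,p/[420,560],.192);v=k[:2]-hz
    print(c,p,k,'r',np.hypot(*v),'angle from stand x deg',np.degrees(np.arctan2(v[1],v[0])-psi))
E
python3 g.py 0; python3 plan.py .645 -.122 .27 -1
```

```text
hinge [ 0.5251 -0.1179] target knob [0.5323 0.0019]
scene [216.5064 248.1895] [ 0.6401 -0.1192  0.192 ] r 0.1150049075994296 angle from stand x deg 2.759465209388713
top [180.7858 309.5181] [ 0.6463 -0.1202  0.192 ] r 0.1212298872558142 angle from stand x deg 2.3450466325291117
t 19.5 pos [ 0.601 -0.059  0.287] F [-0.311 -0.267 -0.537] w 4.02
shift cm [-4.737 -6.054  1.709] then turn deg [ 0.006  0.001 87.55 ]
turn first: shift cm [-6.251  4.474  1.709]
```

```bash
python3 -m jog '[[[0,0,0,0,0,4,5],[0,0,0,0,0,8,5],[0,0,0,0,0,8,5],[0,0,0,0,0,8.5,5],[0,0,0,0,0,8.5,5],[0,0,0,0,0,8.5,5],[0,0,0,0,0,8.5,5],[0,0,0,0,0,8.5,5],[0,0,0,0,0,8.5,5],[0,0,0,0,0,8,5],[0,0,0,0,0,5,5],[0,0,0,0,0,3.5,5]]]'
python3 plan.py .645 -.12 .245 -0.94
```

```text
time: 20.7
position: [0.6014, -0.0587, 0.287]
tool_rot: [-2.243, -2.199, 0.0]
ft_force: [0.3, 0.1, 0.4]
grip_width: 0.572
t 20.7 pos [ 0.601 -0.059  0.287] F [0.277 0.096 0.397] w 4.98
shift cm [-6.042  4.482  4.202] then turn deg [-0.004  0.    -0.191]
turn first: shift cm [-6.057  4.462  4.202]
```

```bash
python3 -m jog '[[[-2,1.5,0,0,0,-0.2,5],[-2,1.5,0,0,0,0,5],[-2,1.5,1,0,0,0,5],[0,0,1.5,0,0,0,5],[0,0,1.7,0,0,0,5],[0,0,0,0,0,0,5],[0,0,0,0,0,0,5],[0,0,0,0,0,0,5]]]'
python3 plan.py .645 -.12 .194 -0.94; python3 d.py v7 150 200 250 300 140 260 240 360
```

```text
time: 21.5
position: [0.6459, -0.1189, 0.2461]
tool_rot: [2.235, 2.207, 0.002]
ft_force: [-0.1, 0.5, 0.1]
grip_width: 0.575
t 21.5 pos [ 0.646 -0.119  0.246] F [-0.138  0.5    0.07 ] w 5.0
shift cm [-0.111 -0.091  5.211] then turn deg [ 0.083 -0.013  0.229]
turn first: shift cm [-0.11  -0.083  5.211]
```

View pics/v7.png

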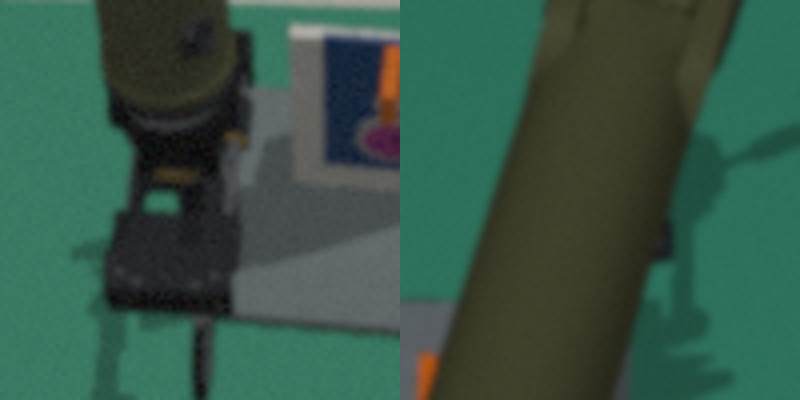

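```bash
python3 -m jog '[[[-0.1,-0.09,0.8,0,0,0,5],[0,0,1,0,0,0,5],[0,0,1,0,0,0,5],[0,0,1,0,0,0,5],[0,0,0.8,0,0,0,5],[0,0,0.6,0,0,0,5],[0,0,0,0,0,0,5],[0,0,0,0,0,0,4]]]' 15
python3 -m jog '[[[0,0,0,0,0,0,3],[0,0,0,0,0,0,2],[0,0,0,0,0,0,1],[0,0,0,0,0,0,1],[0,0,0,0,0,0,1],[0,0,0,0,0,0,1]]]' 15
python3 plan.py .645 -.12 .194 -0.94
```

```text
time: 22.4
position: [0.6447, -0.1204, 0.1931]
tool_rot: [2.236, 2.207, 0.0]
ft_force: [-0.4, -1.2, 0.3]
grip_width: 0.537
time: 23.0
position: [0.6454, -0.1203, 0.1934]
tool_rot: [2.235, 2.206, 0.002]
ft_force: [3.6, -0.8, -0.8]
grip_width: 0.226
t 23.0 pos [ 0.645 -0.12   0.193] F [ 3.633 -0.827 -0.807] w 1.97
shift cm [ 0.034 -0.043 -0.059] then turn deg [0.118 0.014 0.199]
turn first: shift cm [ 0.034 -0.043 -0.059]
```

```bash
python3 -m jog '[[[0.42,0.09,0,0,0,-2,1],[0.84,-0.03,0,0,0,-4,1],[0.84,-0.03,0,0,0,-4,1],[0.84,-0.03,0,0,0,-4,1],[0.84,-0.03,0,0,0,-4,1],[0.84,-0.03,0,0,0,-4,1],[0.84,-0.03,0,0,0,-4,1],[0.84,-0.03,0,0,0,-4,1],[0.84,-0.03,0,0,0,-4,1],[0.84,-0.03,0,0,0,-4,1],[0.84,-0.03,0,0,0,-4,1],[0.42,-0.01,0,0,0,-2,1]]]'
python3 plan.py .645 -.12 .194 -0.94|head -1
python3 - <<'E'
from h import *
s=ctrl.get_state();y=R.from_rotvec(s['tool_rot']).as_matrix()[:,1];v=s['position'][:2]-[.5251,-.1179]
print('yaw',np.degrees(np.arctan2(y[1],y[0])),'arm',np.degrees(np.arctan2(v[1],v[0])),np.hypot(*v))
E
```

```text
time: 24.2
position: [0.613, -0.035, 0.1934]
tool_rot: [1.239, 2.886, 0.002]
ft_force: [3.6, 1.5, -0.3]
grip_width: 0.223
t 24.2 pos [ 0.613 -0.035  0.193] F [ 3.632  1.453 -0.311] w 1.94
yaw 43.51689536964821 arm 43.33848671488345 0.1208561506593473
```

```bash
python3 -m jog '[[[0.42,0.05,0,0,0,-2,1],[0.84,-0.03,0,0,0,-4,1],[0.84,-0.03,0,0,0,-4,1],[0.84,-0.03,0,0,0,-4,1],[0.84,-0.03,0,0,0,-4,1],[0.84,-0.03,0,0,0,-4,1],[0.84,-0.03,0,0,0,-4,1],[0.84,-0.03,0,0,0,-4,1],[0.84,-0.03,0,0,0,-4,1],[0.84,-0.03,0,0,0,-4,1],[0.63,-0.02,0,0,0,-3,1],[0.42,-0.01,0,0,0,-2,1]]]'
python3 -m jog '[[[0,0,0,0,0,0,1],[0,0,0,0,0,0,1],[0,0,0,0,0,0,1]]]'
python3 plan.py .5323 .0019 .194 86.56
python3 - <<'E'
from h import *
s=ctrl.get_state();y=R.from_rotvec(s['tool_rot']).as_matrix()[:,1];v=s['position'][:2]-[.5251,-.1179]
print('yaw',np.degrees(np.arctan2(y[1],y[0])),'arm',np.degrees(np.arctan2(v[1],v[0])),np.hypot(*v))
E
```

```text
time: 25.4
position: [0.5331, 0.0027, 0.1933]
tool_rot: [0.097, 3.14, 0.002]
ft_force: [3.6, 2.8, 0.8]
grip_width: 0.225
time: 25.7
position: [0.5333, 0.0026, 0.1933]
tool_rot: [-0.103, -3.139, -0.002]
ft_force: [1.4, 4.2, 1.4]
grip_width: 0.225
t 25.7 pos [0.533 0.003 0.193] F [1.416 4.154 1.416] w 1.95
shift cm [ 0.097 -0.077 -0.072] then turn deg [ 0.077 -0.026 -0.303]
turn first: shift cm [ 0.097 -0.077 -0.072]
yaw 86.25720749668946 arm 86.10073885539767 0.12078827882704889
```

```bash
python3 -m jog '[[[0.1,0.05,0,0,0,-0.3,1],[0,0,0,0,0,0,1],[0,0,0,0,0,0,1]]]'; python3 -m jog '[[[0,0,0,0,0,0,2.2],[0,0,0,0,0,0,2.6],[0,0,0,0,0,0,3.2],[0,0,0,0,0,0,4],[0,0,0,0,0,0,4],[0,0,0,0,0,0,4]]]'
python3 -m jog '[[[0,0,-1,0,0,0,4],[0,0,-2,0,0,0,4],[0,0,-3,0,0,0,4],[0,0,-3,0,0,0,4],[0,3,0,0,0,0,4],[0,4,0,0,0,0,4],[0,4,0,0,0,0,4],[0,4,0,0,0,0,4],[0,4,0,0,0,0,4],[0,4,0,0,0,0,4],[0,4,0,0,0,0,4],[0,4,0,0,0,0,4]]]'
python3 d.py v8 140 230 240 330 190 230 290 330; python3 g.py
python3 - <<'E'
from h import *
np.set_printoptions(precision=4,suppress=True)
ims={c:shot(c) for c in('scene','top')}
for n,z in (('specimen',.095),('lens',.095),('knob',.191),('hinge',.191),('slot',.164)):
  for c in ims:
    print(n,c,[(np.round(np.array(q['point'])*[420,560],1).tolist(),round(q['conf'],2),onz(ims[c],q['point'],z)) for q in finder.spot_point(n,c)[:2]])
# expected projections
def S(x,y,z): c,s=np.cos(-.06),np.sin(-.06);return [.4574+c*x-s*y,.0064+s*x+c*y,z]
for c in ims: print(c,'exp lens',proj(ims[c],S(.075,0,.095)),'knob',proj(ims[c],S(.075,0,.2)),'rib top',proj(ims[c],S(.031,0,.21)))
E
```

```text
time: 26.0
position: [0.5328, 0.0026, 0.1933]
tool_rot: [0.094, 3.139, 0.001]
ft_force: [1.9, 5.6, 3.2]
grip_width: 0.222
time: 26.6
position: [0.5322, 0.0017, 0.1929]
tool_rot: [-0.095, -3.14, 0.001]
ft_force: [0.3, 0.5, 0.7]
grip_width: 0.447
time: 27.8
position: [0.5511, 0.3132, 0.284]
tool_rot: [0.095, 3.139, 0.001]
ft_force: [0.4, -0.4, 0.5]
grip_width: 0.46
hinge [ 0.5251 -0.1179] target knob [0.5323 0.0019]
scene [181.9835 296.1348] [0.5255 0.0034 0.192 ] r 0.12123649581825444 angle from stand x deg 93.22496798447442
top [220.9825 266.9465] [0.5306 0.0018 0.192 ] r 0.11984788862181822 angle from stand x deg 90.80644636023335
specimen scene [([184.2, 296.3], 0.58, array([0.4666, 0.0036, 0.095 ]))]
specimen top []
lens scene [([204.1, 297.9], 0.78, array([0.5357, 0.0103, 0.095 ]))]
lens top [([225.1, 268.1], 0.69, array([0.5323, 0.001 , 0.095 ]))]
knob scene [([182.5, 296.2], 0.78, array([0.5265, 0.0035, 0.191 ]))]
knob top [([221.9, 265.7], 0.74, array([0.5282, 0.0053, 0.191 ]))]
hinge scene [([169.6, 297.7], 0.52, array([0.483 , 0.0065, 0.191 ]))]
hinge top [([219.0, 312.2], 0.53, array([ 0.5357, -0.126 ,  0.191 ]))]
slot scene [([170.4, 296.8], 0.96, array([0.4663, 0.004 , 0.164 ]))]
slot top [([245.4, 266.2], 0.65, array([0.4641, 0.0048, 0.164 ]))]
scene exp lens [[295.043  203.0246]] knob [[295.5738 182.341 ]] rib top [[297.0543 167.0883]]
top exp lens [[267.827  225.1207]] knob [[266.8435 219.9678]] rib top [[265.8012 235.1169]]
```

View pics/v8.png

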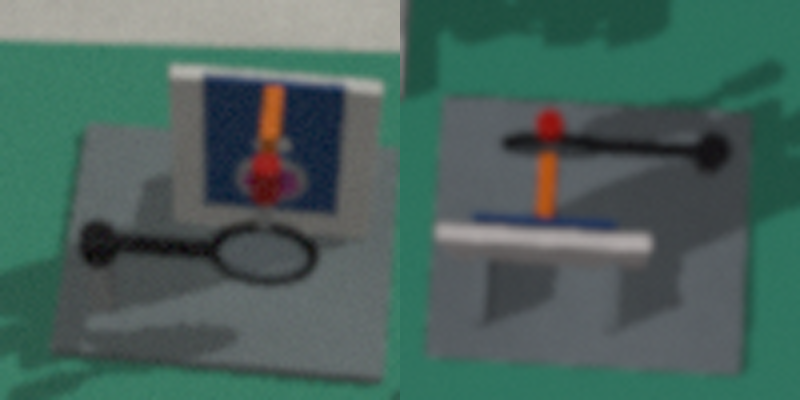

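```bash
python3 - <<'E'
from fit import *
np.set_printoptions(precision=2,suppress=True)
f=np.mean([(im:=shot('scene'))['frame'].astype(float) for _ in range(4)],0)
b=(f[:,:,2]-f[:,:,0]>15)&(f[:,:,1]<100)
for c in (285,288,305,308,311):
    r=np.where(b[150:200,c])[0]+150;print(c,r.min(),r.max(),end='; ')
def S(x,y,z): c,s=np.cos(-.06),np.sin(-.06);return [.4574+c*x-s*y,.0064+s*x+c*y,z]
print()
for d in(.0025,.0045):
  for dz in (0,.01): print(d,dz,'corners TL TR BL BR',proj(im,[S(d+.0025*(k==0)*0+.0025,y,.05+dz+h) for k,h in((0,.16),(1,0)) for y in(-.05,.05)]).tolist())
s=ctrl.get_state();print(s['time'],s['ft_force'],s['qd'])
E
```

```text
285 159 190; 288 159 190; 305 161 192; 308 161 192; 311 161 192; 
0.0025 0 corners TL TR BL BR [[279.8926540299335, 158.1207828043783], [315.923939861412, 160.94184225229083], [280.4608895242064, 190.13916897806502], [313.42787716258033, 192.840441935665]]
0.0025 0.01 corners TL TR BL BR [[279.8535637370309, 155.92361990437288], [316.09414207016897, 158.75189541103532], [280.4282711189485, 188.29720145374947], [313.5722672744056, 191.00610710090137]]
0.0045 0 corners TL TR BL BR [[279.8171168208219, 158.69546596975582], [315.87458325381675, 161.52090458423345], [280.39210197122674, 190.68691902847468], [313.3804843742607, 193.39197144455065]]
0.0045 0.01 corners TL TR BL BR [[279.7775623800529, 156.49994712075863], [316.0446690673547, 159.33264245864763], [280.3590959605321, 188.84665017288296], [313.5247479970767, 191.55936997455237]]
28.8 [-0.41 -1.02 -0.69] [-0.  0. -0.  0.  0.  0.  0.]
```

The plate's edges match the fully-home prediction (dz = 0) to within a pixel, and the robot is clear, so I'm handing in.

```bash
python3 -c "
from bench import close_job
print(close_job())"
```

```text
the job is handed in; nothing more can be done
None
```

The plate is hung on the screw, the magnifier lens is in front of the specimen, and the job is handed in at about 29 s of the 72 s allowed. No verdict was reported.

**Plate:** I gripped it by the rib, lifted it straight out of the rack and passed the keyhole over the screw head. I then lowered it in the grip until the wrist force rose from about -2 N to +5 N, at 28 mm of travel as expected. After release, its edges in the scene camera matched the fully-home position to within about a pixel (about 3 mm), specimen side facing out.

**Magnifier:** I swung it by the red knob to about 90° and let go.
- **Lens position:** The lens point found in the top camera was within about 1 mm of the target. In the scene camera, the ring I read off the picture agreed to within about 1 px.
- **Disagreement:** The scene camera's network lens point was about 8 mm off sideways. I trusted the ring over it, because it was clearly visible in the picture.
- **Angle:** The knob colour readings gave 90.8° (top) and 93.2° (scene). The scene reading also put the knob about 5 mm short of where it was gripped before the swing. Correcting for that, the arm may be 1–2° past 90°, which hardly shifts the lens sideways.

**Hand-in:** The gripper was open and well clear, with only sensor noise on the wrist. I did not touch the slide box, bottle or beaker, but I did not re-measure their positions at the end.

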